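# Shut the washing-powder container and hold it up level

## Robot

A 6-joint arm with a two-finger parallel gripper is mounted at the origin on the work surface. World frame = base frame: x ahead of the robot, y to its left, z up, the work surface at z = 0. Lengths are in m, angles in rad, forces in N, time in s.
With the tool pointing down it reaches from about 0.325 to 0.875 m from the base axis. Payload 4.4 kg.
Tool frame: the origin (TCP) lies midway between the tips of the shut fingers; the grasp point (between the pads) lies 19 mm behind it; z points along the fingers, y is the line along which they close (so a half turn about z gives the same grasp; the last joint's range is limited). The gripper opens to 85 mm and grips with 20 to 120 N. Pads are 22 mm wide; open, the fingers measure 114 mm over their backs; the gripper's body (76 mm by 85 mm) begins 54 mm behind the grasp point. The pads swing forward as they close: fully open they stand 13 mm farther back than shut.
Start: joints at [-1.397, 0.207, 1.542, -0, 1.393, -0.15], TCP at [0.183, -0.545, 0.231] pointing down, gripper open.
Joint ranges: [-2.73, 2.73], [-0.86, 2.22], [0.23, 2.46], [-1.11, 4.25], [0.08, 2.63], [-2.82, 2.82]. Speed limits (rad/s): [2.79, 2.79, 3.14, 3.14, 3.14, 3.14].

## Interface

Orientations are given as a unit quaternion [x, y, z, w].
In Python, from workcell import bot gives the robot as it stands. The module is installed in compiled form; this text tells all that it offers.
- The arm moves only by the tool play_rows, never from a script. Its argument "rows" is a list of rows, each a list of 7 numbers: the shift along the tool's x, y, z each as a share of 4 cm, from -1 to 1, then the turn, a rotation vector about the tool's x, y, z each as a share of 10 degrees, from -1 to 1, then the closure, from -1 (fully open) to 1 (shut). In form: [[dx, dy, dz, wx, wy, wz, gripper], ...]. A call has exactly 5 rows; each row shifts and turns the commanded pose from where the row before left it, along the tool's axes as they then stand; what a row does not reach is not made up. A row lasts 1/8 s, in which the tool goes at most 62.5 mm and 10.7 degrees, less where a joint would pass 70% of its speed; a pose out of reach is approached as far as the arm can. A call with a number of a shift or a turn outside -1 to 1 is refused whole. A call with a gripper value outside its range is refused whole. The fingers move at their own pace and stop on an object; the grip force is fixed at half the most. Time passes only in rows, so rows that do not move let the fingers close, or fill a call up. It gives the time, the measured TCP pose, the force, the opening and the grip force at its end, in the units of the state.
- bot.observe(): the state, without advancing time (a new reading comes with each control period).
- bot.read_camera(name): name is "side" or "top" or "wrist"; returns a dict with "color" (480x640x3 uint8, red, green, blue), "camera_matrix" (3x3 intrinsics, pixels), "R" (3x3) and "t" (3): a world point X has camera coordinates R X + t. Camera axes: x right, y down, z forward; pixel columns grow to the right and rows downward; lengths in m; the calibration is good to about 2 mm. The wrist camera is an equidistant fisheye: a pixel r from the principal point sees the ray r / f radians off the axis. A picture is of the moment at which its call begins. There is no depth.
- bot.finish_job(): hands the job in; it is judged then, once.
The state is a dict: "clock": time; "joints": joint angles; "qvel": joint speeds; "effort": joint torques, N m; "ee_pos": TCP position; "tool_rot": TCP orientation; "ft_force": force on the tool from outside, world axes, zero at the start; "ft_torque": the same for the moment, N m; "finger_gap": finger opening in m; "grip_force": force on a finger pad.
Only numpy, scipy, OpenCV 4.12 (cv2) and the standard library are available. Lean on these libraries where they do the work, as an engineer would, in place of code of your own. Each camera call takes 0.05 s, during which the arm holds its last target. There are 200 camera calls.

## Task

The lid of the taller of the two white screw-top containers has been left loose: while the container stands in its holder, screw the lid fully shut (clockwise seen from above). Then lift the container out of its holder and hold it in the gripper, upright, level and still, with its base at least 10 cm above the board and resting on nothing, so that I can wipe out the holder. Finish while still holding it, with the lid still shut, and leave everything else where it is.

Things in the scene. Friction and masses are not known exactly. Their poses are not given: they have to be found in the camera images.
- tub: The taller white container: square body 80 x 80 mm, 112 mm high, round neck 48 mm across, captive screw lid on top. 0.34 to 0.64 kg, centre of mass about 62 mm up. Origin: centre of its underside, z up. Loose in its holder (stand) with about 3 mm play on each side, underside 6 mm above the board; it can turn only about 4 degrees in there.
- tub_lid (a joint): Turn of the taller container's lid, rad: 0 is shut against a hard stop; grows counter-clockwise seen from above, to 1.6. Starts at 0.7 to 1.4. Friction about 0.12 N m; stays where left, does not rise or fall as it turns and cannot come off: the container can be lifted by it. Shut, the grey mark on the lid lines up with the small grey mark on the body's shoulder (container's +x side).
- lid_top (a point): Centre of the flat top of the taller container's lid, 150 mm above the container's underside; turns with the lid. The lid is a white cylinder 58 mm across and 28 mm high with fine ribs (looks only); under it are 10 mm of free height down to the flat square shoulder. A grey mark (looks only) runs on the lid from its centre along this point's x axis.
- stand: Holder of the taller container: grey plastic square tray fixed to the board, 94 x 94 mm outside, walls 4 mm thick, 30 mm high, floor 6 mm thick. Origin: centre of its underside, on the board.
- small_stand: Holder of the shorter container, of the same shape, fixed to the board elsewhere. Origin: centre of its underside.
- small_tub: The shorter container, to be left alone: same 80 x 80 mm white body but only 62 mm high, same lid, shut, with its top 100 mm above its underside. Origin: centre of its underside. Stands loose in its holder.
- spray: Blue spray bottle, 68 mm across, 200 mm high, loose, to be left alone. Origin: centre of its underside.
- scoop: Aluminium scoop, about 195 mm long, 60 mm wide, 35 mm high, lying flat, to be left alone. Origin: on the board, under its middle.
- peg_dish: White ceramic dish of wooden pegs, 110 mm across, about 40 mm high, to be left alone. Origin: centre of its underside.
- hanger: Folded white plastic hanger gripped by a yellow spring clip, lying flat, about 310 mm long, 40 mm high at the clip, to be left alone. Origin: on the board, under its middle.
- carton: Cardboard carton 80 x 120 x 160 mm high, loose, to be left alone. Origin: centre of its underside.
- brush: Flat cleaning brush with a wooden handle, about 200 mm long and 45 mm wide, lying along its x axis, loose, to be left alone. Origin: on the board, under its middle.
Mind the look-alikes: they are no part of the job. What is shaped like the small_stand but turquoise is not meant. Leave any blue look-alike of the stand alone.

How it is judged:
On the way, in this order (a step that is already met when the one before it is completed fails the run):
1. the taller container's lid is screwed shut while the container stands in its holder (value of joint tub_lid below 0.1 rad and height (world z) of tub below 0.02 m and horizontal distance between tub and stand below 0.01 m), for 0.2 s.
2. the container is up clear of everything, level, in the gripper (height (world z) of tub above 0.1 m and angle between tub's own z axis and vertical below 0.1 rad and value of joint tub_lid below 0.1 rad and contact force between tub and the fingers above 1 N and contact force between tub and stand below 0.3 N and contact force between tub and small_stand below 0.3 N and contact force between tub and small_tub below 0.3 N and contact force between tub and spray below 0.3 N and contact force between tub and scoop below 0.3 N and contact force between tub and peg_dish below 0.3 N and contact force between tub and hanger below 0.3 N and contact force between tub and carton below 0.3 N and contact force between tub and brush below 0.3 N), for 0.3 s.
At the end, for the whole second after the job is handed in: The gripper holds the taller container (finger contact over 1 N), underside over 100 mm above the board, within 0.1 rad of upright, under 30 mm/s and 0.2 rad/s, lid within 0.1 rad of its stop, nothing else listed touching it; every other loose object within 30 mm of its start (all of step 2 and linear speed of tub below 0.03 m/s and angular speed of tub below 0.2 rad/s and distance of each of small_tub, spray, scoop, peg_dish, hanger, carton, brush from where it was at the start of the episode below 0.03 m); the arm keeps its last pose, push and grip.
It fails at once if another object is pushed more than 30 mm away (distance of any of small_tub, spray, scoop, peg_dish, hanger, carton, brush from where it was at the start of the episode above 0.03 m).
It fails at once if the taller container is tipped (angle between tub's own z axis and vertical above 0.35 rad).
It also fails if it takes over 38 s, if anything falls off the work surface, if the arm or the gripper's body presses on something with over 40 N, if the wrist force passes 120 N, or if a joint passes its speed limit or range.

## Working session

There is one attempt and no reset: what is moved stays moved. The work goes in short steps, Python scripts to look and compute and a tool call to move; the robot and the scene stay as the last step left them, time stands still between calls to the robot, and variables do not carry over. Pictures are saved under pics/ and viewed, at most 10 in all, crops included, and the job is handed in when it is done.

Besides the shell and the picture viewer there is one more tool, called as a command line: name --pt "numbers of a row" for each row, then --argument value for the rest. play_rows: Moves the arm, as the interface text tells. Its arguments: {"type":"object","properties":{"rows":{"type":"array"}},"required":["rows"]}

```bash
mkdir -p pics
python3 - <<'E'
from workcell import bot
import cv2,numpy as np,json
s=bot.observe();print(s)
for n in("side","top"):
    c=bot.read_camera(n);cv2.imwrite(f"pics/{n}0.png",c["color"][:,:,::-1])
    np.savez(f"{n}.npz",K=c["camera_matrix"],R=c["R"],t=c["t"]);print(n,c["camera_matrix"],c["R"],c["t"])
E
```

```text
{'clock': 0.0, 'joints': array([-1.39753021e+00,  2.07434565e-01,  1.54294913e+00,  2.31093101e-05,
        1.39345978e+00, -1.50510847e-01]), 'qvel': array([-1.16556437e-03,  2.21456390e-05,  1.62520509e-03,  1.13881129e-03,
       -1.37975611e-04, -1.36141199e-03]), 'effort': array([ 2.40819800e-04, -3.83033431e+01, -2.91596836e+01, -9.75769012e-05,
        1.04700439e-02, -9.21666583e-06]), 'ee_pos': array([ 0.18279725, -0.54438959,  0.23011975]), 'tool_rot': array([ 9.86924359e-01,  1.61180156e-01, -1.43384395e-06, -1.12546852e-03]), 'ft_force': array([0.5790747 , 0.09774968, 0.0072227 ]), 'ft_torque': array([-0.02134453,  0.01988893, -0.02662347]), 'grip_force': 0.0, 'finger_gap': 0.08511458196904614}
side [[599.42061448   0.         314.30280683]
 [  0.         599.42061448 252.51591529]
 [  0.           0.           1.        ]] [[-0.98986453 -0.14137249  0.01349161]
 [-0.10948036  0.69913237 -0.70656067]
 [ 0.09045582 -0.70087642 -0.70752385]] [0.55169791 0.14420451 1.37555052]
top [[470.45696647   0.         327.63046113]
 [  0.         470.45696647 234.73612429]
 [  0.           0.           1.        ]] [[-0.02517095 -0.99962289  0.01097735]
 [-0.996571    0.02422528 -0.07911618]
 [ 0.07882041 -0.01293113 -0.99680496]] [0.00584841 0.5772273  1.01545509]
```

View pics/side0.png

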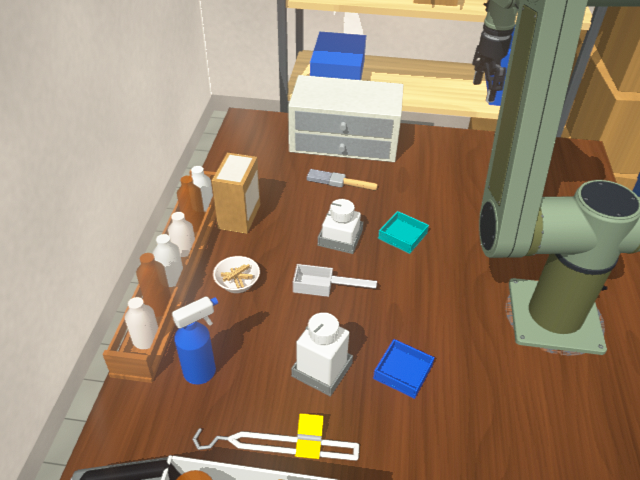

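View pics/top0.png

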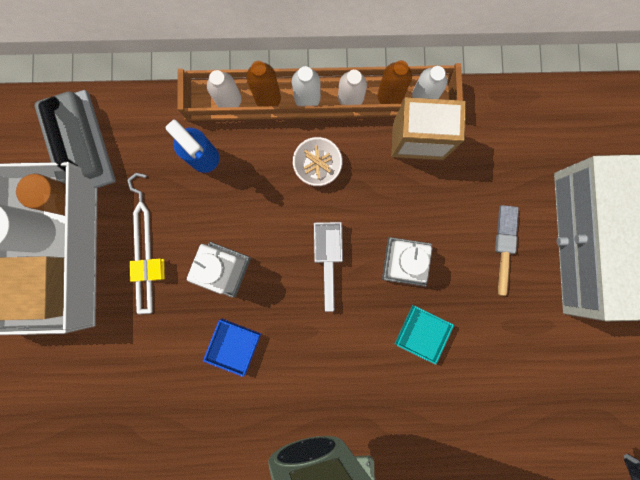

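The tall tub's lid is at about (207,266) in the top view and (323,328) in the side view. I'll enlarge both.

Run:
```python
import cv2,numpy as np
a=cv2.imread("pics/top0.png")[230:310,175:255];b=cv2.imread("pics/side0.png")[305:395,285:365]
f=lambda i:cv2.resize(i,(400,i.shape[0]*5),interpolation=cv2.INTER_CUBIC)
c=np.zeros((450,800,3),np.uint8);A=f(a);B=f(b);c[:400,:400]=A;c[:,400:]=B;cv2.imwrite("pics/crop0.png",c)
```

```text
(no output)
```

View pics/crop0.png

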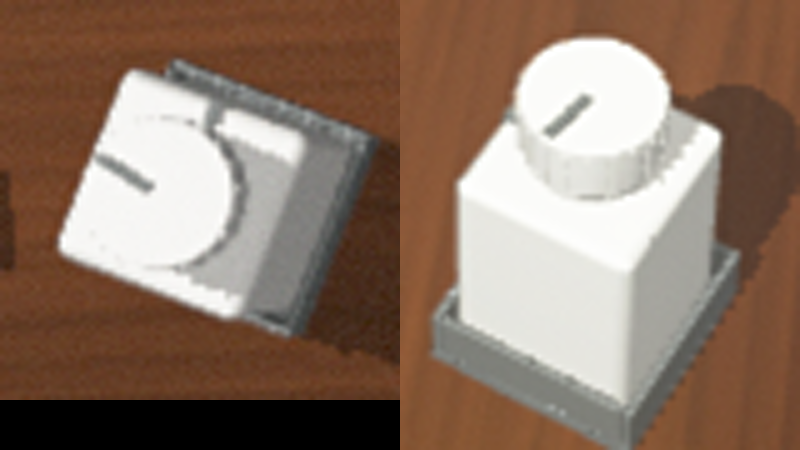

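Crop: in the top view the lid centre is at (153,188), its mark's outer end at (97,156), and the shoulder mark at (213,118). In the side view the lid centre is at (591,98), the mark's outer end at (547,135), and the shoulder mark at (511,116).

```bash
cat > h.py <<'E'
import numpy as np,cv2
from scipy.spatial.transform import Rotation as Rot
C={n:np.load(n+".npz") for n in("side","top")}
def tri(pt,ps):
    P=[C[n]["K"]@np.c_[C[n]["R"],C[n]["t"]] for n in("top","side")]
    X=cv2.triangulatePoints(P[0],P[1],np.array(pt,float).reshape(2,1),np.array(ps,float).reshape(2,1))[:,0];return X[:3]/X[3]
def plane(n,p,z):
    c=C[n];o=-c["R"].T@c["t"];d=c["R"].T@np.linalg.solve(c["K"],[*p,1.]);return o+d*(z-o[2])/d[2]
T=lambda x,y:(175+x/5-.4,230+y/5-.4)
S=lambda x,y:(285+(x-400)/5-.4,305+y/5-.4)
E
python3 - <<'E'
from h import *
np.set_printoptions(precision=4,suppress=True)
c=tri(T(153,188),S(591,98));print("lid c",c)
m=tri(T(97,156),S(547,135));print("mark",m)
b=tri(T(213,118),S(511,116));print("bodymark",b)
z=.156
ct,cs=plane("top",T(153,188),z),plane("side",S(591,98),z);mt,ms=plane("top",T(97,156),z),plane("side",S(547,135),z)
print(ct,cs,mt,ms)
for d in(mt-ct,ms-cs): print("lid ang",np.degrees(np.arctan2(d[1],d[0])))
bt,bs=plane("top",T(213,118),.118),plane("side",S(511,116),.118);print(bt,bs)
for d in(bt-c,bs-c): print("body ang",np.degrees(np.arctan2(d[1],d[0])))
# shoulder corners top view
q=[plane("top",T(*p),.118) for p in((132,72),(303,133),(237,318),(62,247))];print(np.mean(q,0))
for i in range(4): d=q[i]-q[i-1];print(np.degrees(np.arctan2(d[1],d[0])),np.linalg.norm(d))
# tray corners
q=[plane("top",T(*p),.03) for p in((176,62),(375,138),(295,335))];print("stand",(q[0]+q[2])/2)
for i in(1,2): d=q[i]-q[i-1];print(np.degrees(np.arctan2(d[1],d[0])),np.linalg.norm(d))
for n,p in(("hanger",(145,270)),("blue",(233,347)),("spray",(190,145)),("scoop",(328,265))):print(n,plane("top",p,.03))
E
```

```text
lid c [0.5103 0.2283 0.156 ]
mark [0.5239 0.2493 0.1572]
bodymark [0.5414 0.2136 0.1197]
[0.5103 0.2283 0.156 ] [0.5104 0.2283 0.156 ] [0.523  0.2495 0.156 ] [0.5246 0.2484 0.156 ]
lid ang 59.093401169357314
lid ang 54.8153437440883
[0.5381 0.2137 0.118 ] [0.5437 0.2123 0.118 ]
body ang -27.64459897822455
body ang -25.539550015476625
[0.5089 0.2256 0.118 ]
-22.09319145011924 0.07429610937145756
-110.98547973791584 0.07265023771160682
159.74746552922184 0.07735253596414493
66.67747750108043 0.07513851867929924
stand [0.5071 0.2239 0.03  ]
-112.25344365726302 0.09324994043692747
157.12828276690618 0.09156253158388337
hanger [0.5095 0.3897 0.03  ]
blue [0.3399 0.2008 0.03  ]
spray [0.7837 0.2918 0.03  ]
scoop [ 0.5104 -0.0075  0.03  ]
```

play_rows --pt "0.69 -0.78 0 0 0 0 -1" --pt "0.69 -0.78 0 0 0 0 -1" --pt "0.69 -0.78 0 0 0 0 -1" --pt "0.69 -0.78 0 0 0 0 -1" --pt "0.69 -0.78 0 0 0 0 -1"

```text
clock: 0.72
ee_pos: [0.2643, -0.3517, 0.2308]
tool_rot: [0.987, 0.161, -0.0, -0.0]
ft_force: [0.6, 0.2, 0.6]
finger_gap: 0.0854
grip_force: 0.0
```

play_rows --pt "0.69 -0.78 0 0 0 0 -1" --pt "0.69 -0.78 0 0 0 0 -1" --pt "0.69 -0.78 0 0 0 0 -1" --pt "0.69 -0.78 0 0 0 0 -1" --pt "0.69 -0.78 0 0 0 0 -1"

```text
clock: 1.35
ee_pos: [0.3454, -0.16, 0.231]
tool_rot: [0.987, 0.161, -0.0, -0.0]
ft_force: [0.8, -0.3, 0.5]
finger_gap: 0.0852
grip_force: 0.0
```

play_rows --pt "0.69 -0.78 0 0 0 0 -1" --pt "0.69 -0.78 0 0 0 0 -1" --pt "0.69 -0.78 0 0 0 0 -1" --pt "0.69 -0.78 0 0 0 0 -1" --pt "0.69 -0.78 0 0 0 0 -1"

```text
clock: 1.98
ee_pos: [0.4266, 0.0317, 0.231]
tool_rot: [0.987, 0.161, -0.0, 0.0]
ft_force: [0.5, -1.2, -0.3]
finger_gap: 0.0854
grip_force: 0.0
```

play_rows --pt "0.69 -0.78 0 0 0 0 -1" --pt "0.69 -0.78 0 0 0 0 -1" --pt "0.69 -0.78 0 0 0 0 -1" --pt "0.69 -0.78 0 0 0 0 -1" --pt "0.69 -0.78 0 0 0 0 -1"

```text
clock: 2.6
ee_pos: [0.5077, 0.2233, 0.2307]
tool_rot: [0.987, 0.161, -0.001, 0.0]
ft_force: [0.3, -0.6, -0.5]
finger_gap: 0.0856
grip_force: 0.0
```

play_rows --pt "0 0 0 0 0 -1 -1" --pt "0 0 0 0 0 -1 -1" --pt "0 0 0 0 0 -1 -1" --pt "0 0 0 0 0 -1 -1" --pt "0 0 0 0 0 -1 -1"

```text
clock: 3.22
ee_pos: [0.5072, 0.222, 0.2306]
tool_rot: [0.825, 0.566, -0.001, -0.0]
ft_force: [0.3, 0.7, -0.4]
finger_gap: 0.0851
grip_force: 0.0
```

play_rows --pt "0 0 0 0 0 -1 -1" --pt "0 0 0 0 0 -1 -1" --pt "0 0 0 0 0 -1 -1" --pt "0 0 0 0 0 -1 -1" --pt "0 0 0 0 0 0 -1"

```text
clock: 3.85
ee_pos: [0.5073, 0.222, 0.2307]
tool_rot: [0.585, 0.811, -0.0, -0.0]
ft_force: [0.9, 1.0, -0.2]
finger_gap: 0.0851
grip_force: 0.0
```

Run:
```python
from workcell import bot
import cv2,numpy as np
c=bot.read_camera("wrist");cv2.imwrite("pics/w1.png",c["color"][:,:,::-1]);np.savez("wrist.npz",K=c["camera_matrix"],R=c["R"],t=c["t"])
print(c["camera_matrix"],c["R"],-c["R"].T@c["t"])
```

```text
[[371.64829954   0.         322.58858303]
 [  0.         371.64829954 230.17408386]
 [  0.           0.           1.        ]] [[ 0.9489228   0.31550268 -0.00189028]
 [ 0.30505634 -0.91594158  0.26075207]
 [ 0.08053659 -0.24801023 -0.96540395]] [0.48654985 0.28510995 0.37284666]
```

View pics/w1.png

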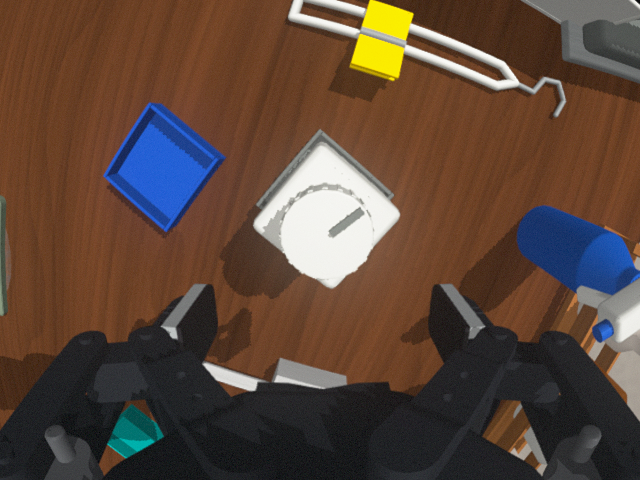

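The wrist view shows the lid between the fingers, with its centre at about (328,236) and its mark running towards (362,209).

Run:
```python
from h import *
w=np.load("wrist.npz");K,R,t=w["K"],w["R"],w["t"];o=-R.T@t
def ray(p,z):
    d=(np.array(p)-K[:2,2])/K[0,0];r=np.linalg.norm(d);v=R.T@np.r_[d/r*np.sin(r),np.cos(r)];return o+v*(z-o[2])/v[2]
c=ray((328,236),.156);m=ray((362,209),.156);print(c,np.degrees(np.arctan2(*(m-c)[1::-1])))
```

```text
[0.50891212 0.22696437 0.156     ] 58.008396314126514
```

play_rows --pt "0.12 0.1 0.6 0 0 0 -1" --pt "0 0 0.8 0 0 0 -1" --pt "0 0 0.7 0 0 0 -1" --pt "0 0 0.4 0 0 0 -1" --pt "0 0 0.15 0 0 0 -1"

```text
clock: 4.53
ee_pos: [0.5095, 0.2277, 0.1243]
tool_rot: [0.584, 0.812, -0.001, -0.001]
ft_force: [0.2, 0.1, 0.5]
finger_gap: 0.0855
grip_force: 0.0
```

play_rows --pt "0 0 0.05 0 0 0 1" --pt "0 0 0 0 0 0 1" --pt "0 0 0 0 0 0 1" --pt "0 0 0 0 0 0 1" --pt "0 0 0 0 0 0 1"

```text
clock: 5.15
ee_pos: [0.5101, 0.2279, 0.1243]
tool_rot: [0.584, 0.812, 0.0, 0.0]
ft_force: [-4.3, -1.1, 6.7]
finger_gap: 0.0563
grip_force: 63.8
```

play_rows --pt "0 0 0 0 0 0.8 1" --pt "0 0 0 0 0 0.8 1" --pt "0 0 0 0 0 0.8 1" --pt "0 0 0 0 0 0.8 1" --pt "0 0 0 0 0 0.8 1"

```text
clock: 5.78
ee_pos: [0.5108, 0.228, 0.1242]
tool_rot: [0.828, 0.561, 0.001, 0.0]
ft_force: [-1.1, -0.9, 3.9]
finger_gap: 0.0566
grip_force: 64.0
```

```bash
python3 -c "
from workcell import bot
s=bot.observe();print(s['ft_force'],s['ft_torque'],s['joints'],s['ee_pos'])"
```

```text
[-1.09174461 -0.89038957  3.89116102] [-0.15820622  0.19855981  0.15085931] [ 2.65334474e-01  2.83513423e-01  1.68283265e+00 -2.88699001e-04
  1.17305108e+00  6.43970493e-01] [0.51081086 0.22804743 0.12419881]
```

play_rows --pt "0 0 0 0 0 0.8 1" --pt "0 0 0 0 0 0.8 1" --pt "0 0 0 0 0 0.8 1" --pt "0 0 0 0 0 0.6 1" --pt "0 0 0 0 0 0.4 1"

```text
clock: 6.4
ee_pos: [0.5111, 0.2275, 0.1241]
tool_rot: [0.955, 0.296, 0.001, 0.001]
ft_force: [-0.7, -2.3, 2.9]
finger_gap: 0.0564
grip_force: 63.6
```

```bash
python3 -c "
from workcell import bot
s=bot.observe();print(s['ft_force'],s['ft_torque'],s['joints'],s['ee_pos'])"
```

```text
[-0.69236147 -2.33924551  2.88341962] [-0.52655006  0.12852366  0.14049441] [ 2.65018941e-01  2.83723791e-01  1.68284049e+00 -1.61088701e-03
  1.17270460e+00  1.23525363e+00] [0.51105278 0.22753331 0.12407978]
```

74° turned, and only friction torque so far. I'll continue in small steps towards the stop.

play_rows --pt "0 0 0 0 0 0.3 1" --pt "0 0 0 0 0 0.3 1" --pt "0 0 0 0 0 0.2 1" --pt "0 0 0 0 0 0.2 1" --pt "0 0 0 0 0 0.0 1"

```text
clock: 7.02
ee_pos: [0.5098, 0.2269, 0.124]
tool_rot: [0.977, 0.214, -0.0, 0.001]
ft_force: [-3.3, -4.6, 6.6]
finger_gap: 0.0565
grip_force: 64.1
```

```bash
python3 -c "
from workcell import bot
s=bot.observe();print(s['ft_force'],s['ft_torque'],s['joints'],s['ee_pos'])"
```

```text
[-3.32384418 -4.63525692  6.60082607] [-1.09491409  0.57485551  0.810232  ] [ 0.2651521   0.2831996   1.68361813 -0.00291366  1.17576418  1.40624278] [0.50982285 0.22688126 0.12403895]
```

play_rows --pt "0 0 0 0 0 0.15 1" --pt "0 0 0 0 0 0.15 1" --pt "0 0 0 0 0 0 1" --pt "0 0 0 0 0 0 1" --pt "0 0 0 0 0 0.0 1"

```text
clock: 7.65
ee_pos: [0.51, 0.2263, 0.124]
tool_rot: [0.982, 0.19, -0.0, 0.002]
ft_force: [-3.6, -5.8, 6.3]
finger_gap: 0.0567
grip_force: 64.0
```

```bash
python3 -c "
from workcell import bot
import cv2
s=bot.observe();print(s['ft_force'],s['ft_torque'],s['ee_pos'])
c=bot.read_camera('side')['color'][255:405,240:400,::-1];cv2.imwrite('pics/s2.png',cv2.resize(c,None,fx=3.9,fy=3.9,interpolation=cv2.INTER_CUBIC))"
```

```text
[-3.55483192 -5.82392624  6.32984994] [-1.41234438  0.4754799   1.8239298 ] [0.51003006 0.22628587 0.12402323]
```

View pics/s2.png

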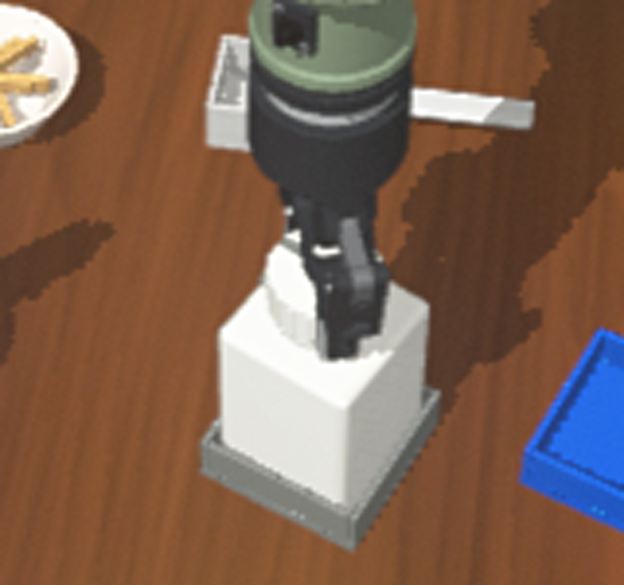

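play_rows --pt "0 0 0 0 0 -0.3 1" --pt "0 0 -0.1 0 0 0 1" --pt "0 0 -0.2 0 0 0 1" --pt "0 0 -0.2 0 0 0 1" --pt "0 0 -0.2 0 0 0 1"

```text
clock: 8.32
ee_pos: [0.5093, 0.228, 0.1508]
tool_rot: [0.977, 0.212, -0.001, -0.001]
ft_force: [1.2, -0.6, -5.4]
finger_gap: 0.0564
grip_force: 65.9
```

```bash
python3 -c "
from workcell import bot
s=bot.observe();print(s['ft_force'],s['ft_torque'],s['ee_pos'])"
```

```text
[ 1.15137292 -0.62510012 -5.35295428] [-0.20744982 -0.21249756  0.00939398] [0.50928151 0.22804908 0.15076929]
```

The lift is clean: the sensor reads the tub's weight with no jamming.

play_rows --pt "0 0 -0.5 0 0 0 1" --pt "0 0 -0.6 0 0 0 1" --pt "0 0 -0.6 0 0 0 1" --pt "0 0 -0.6 0 0 0 1" --pt "0 0 -0.5 0 0 0 1"

```text
clock: 8.95
ee_pos: [0.5099, 0.2299, 0.2652]
tool_rot: [0.977, 0.212, 0.001, -0.002]
ft_force: [-0.3, -0.0, -4.1]
finger_gap: 0.0563
grip_force: 66.0
```

play_rows --pt "0 0 -0.2 0 0 0 1" --pt "0 0 0 0 0 0 1" --pt "0 0 0 0 0 0 1" --pt "0 0 0 0 0 0 1" --pt "0 0 0 0 0 0 1"

```text
clock: 9.57
ee_pos: [0.5097, 0.2279, 0.2705]
tool_rot: [0.977, 0.213, -0.001, -0.0]
ft_force: [0.0, 0.3, -4.2]
finger_gap: 0.0565
grip_force: 66.1
```

```bash
python3 -c "
from workcell import bot
import cv2,numpy as np
s=bot.observe();print(s['ft_force'],s['ft_torque'],s['ee_pos'],s['qvel'])
a=bot.read_camera('side')['color'][180:405,200:440,::-1]
b=bot.read_camera('wrist')['color'][130:330,220:440,::-1]
A=cv2.resize(a,(400,375),interpolation=cv2.INTER_CUBIC);B=cv2.resize(b,(400,375),interpolation=cv2.INTER_CUBIC)
cv2.imwrite('pics/s3.png',np.hstack([A,B]))"
```

```text
[ 0.03561411  0.26421677 -4.19638799] [ 0.00666127  0.00121825 -0.04986358] [0.50965284 0.22785387 0.27051747] [ 0.00099912 -0.00267028 -0.00715842 -0.00188268  0.00069921 -0.00109771]
```

View pics/s3.png

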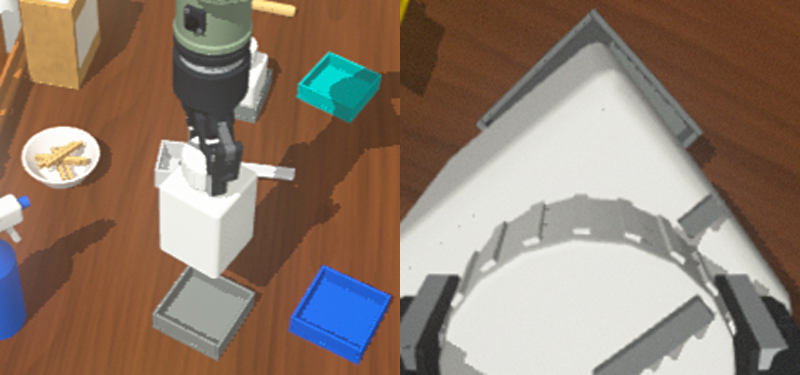

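The tub hangs level about 0.14 m up, clear of the holder. The wrist crop shows the lid mark from (597,372) to (705,305) and the shoulder mark from (685,222) to (715,200). I'll compare their angles.

Run:
```python
from h import *
from workcell import bot
c=bot.read_camera("wrist");K,R,t=c["camera_matrix"],c["R"],c["t"];o=-R.T@t
def ray(x,y,z):
    p=np.array([220+(x-400)*.55,130+y*200/375]);d=(p-K[:2,2])/K[0,0];r=np.linalg.norm(d);v=R.T@np.r_[d/r*np.sin(r),np.cos(r)];return (o+v*(z-o[2])/v[2])[:2]
an=lambda d:np.degrees(np.arctan2(d[1],d[0]))
z=.3025;a,b=ray(597,372,z),ray(705,305,z);p,q=ray(685,222,z-.038),ray(715,200,z-.038)
ctr=np.array([.5097,.2279]);print(a,b,an(b-a),an(b-ctr));print(p,q,an(q-p),an((p+q)/2-ctr))
```

```text
[0.51183425 0.22720277] [0.5320537  0.21497139] -31.17105745211981 -30.04360585788835
[0.53537499 0.2149505 ] [0.54290759 0.21085943] -28.50700918446251 -26.99064771491449
```

The marks line up to within measurement error, so the lid is shut and the tub is hanging still. I'm handing the job in.

```bash
python3 -c "
from workcell import bot
print(bot.finish_job())"
```

```text
the job is handed in; nothing more can be done
None
```

I screwed the taller container's lid shut against its stop. The arm now holds the container by the lid, level and still, about 15 cm above the board and clear of its holder; the job is handed in, with no verdict returned.

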